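# Pop the touch-latch lid of the wide ingredient bin and push it open

### The arm

A 6-joint arm with a two-finger parallel gripper is mounted at the origin on the work surface. World frame = base frame: x ahead of the robot, y to its left, z up, the work surface at z = 0. Lengths are in m, angles in rad, forces in N, time in s.
With the tool pointing down it reaches from about 0.35 to 0.975 m from the base axis. Payload 4.9 kg.
Tool frame: the origin (TCP) lies midway between the tips of the shut fingers; the grasp point (between the pads) lies ctrl.grip_point_offset behind it (ctrl.grip_point_offset is the distance from the TCP to the grasp point, in m); x points along the fingers, y is the direction in which the jaws open and shut, and the axes are right-handed (so a half turn about x gives the same grasp; the last joint's range is limited). The gripper opens to 85 mm and grips with 20 to 120 N. Pads are 22 mm wide; open, the fingers measure 114 mm over their backs; the gripper's body (76 mm by 85 mm) begins 54 mm behind the grasp point. The pads swing forward as they close: fully open they stand 13 mm farther back than shut.
Start: joints at [1.146, 0.053, 1.613, -0, 1.476, -0.119], TCP at [0.188, 0.596, 0.231] pointing down, gripper open.
Joint ranges: [-3.01, 3.01], [-1.01, 2.22], [0.06, 2.58], [-1.02, 4.17], [0.09, 2.62], [-3.14, 3.14]. Speed limits (rad/s): [2.57, 2.57, 3.14, 3.14, 3.14, 3.14].

### API

Orientations are given as a rotation vector (axis times angle).
In Python, from station import ctrl gives the robot as it stands. The module is installed in compiled form; this text tells all that it offers.
- The arm moves only by the tool drive_tool, never from a script. Its argument "commands" is text: rows parted by semicolons, each of 5 numbers parted by spaces: the closure, from -1 (fully open) to 1 (shut), so that 0 is half open, then the shift along the tool's x, y, z in units of 40 mm (1.0 is 40 mm), then the turn about the tool's x in units of 5 degrees (1.0 is 5 degrees). A call has 1 to 8 rows; each row is the pose to reach, as a shift and turn from the pose commanded when the call began, along the tool's axes at that moment; what a row does not reach only later rows make up. A row lasts 1/12 s, in which the tool goes at most 41.7 mm and 7.16 degrees, less where a joint would pass 70% of its speed; a pose out of reach is approached as far as the arm can. A call with a gripper value outside its range is refused whole. The fingers move at their own pace and stop on an object; "newtons" is the grip in N (left out, the last holds). Time passes only in rows, so rows that repeat a pose let the fingers close. It gives the time, the measured TCP pose, the force and the opening at its end, in the units of the state.
- ctrl.get_obs(): the state, without advancing time (a new reading comes with each control period).
- ctrl.get_image(name): name is "side" or "top" or "wrist"; returns (picture, depth): 480x640x3 uint8, blue, green, red; 480x640 float32, m along the optical axis (not along the pixel's ray), 0 where there is no reading.
- ctrl.camera_info(name): a dict with "K" (3x3 intrinsics, pixels), "k1" (the pictures are not rectified: a ray, as slopes to the right and down, at radius r is drawn at 1 + k1 r^2 times it, then the intrinsics apply), "T" (4x4, takes a point from camera to world coordinates). Camera axes: x right, y down, z forward; pixel columns grow to the right and rows downward; lengths in m; the calibration is good to about 2 mm. A picture is of the moment at which its call begins: read the wrist's pose just before it. camera_info takes no time and is no camera call; for the wrist camera it gives the pose at the moment of the call.
- ctrl.finish_job(): hands the job in, once; it reports no verdict.
The state is a dict: "t": time; "q": joint angles; "dq": joint speeds; "effort": joint torques, N m; "tool_pos": TCP position; "tool_rot": TCP orientation; "contact_force": force on the tool from outside, world axes, zero at the start; "wrist_torque": the same for the moment, N m; "opening": finger opening in m.
Only numpy, scipy, OpenCV 4.12 (cv2) and the standard library are available. Lean on these libraries where they do the work, as an engineer would, in place of code of your own. Each camera call takes 0.05 s, during which the arm holds its last target.

### The job

Open the wider of the two wooden-lidded ingredient bins, using fingertips only: press its lid down near the edge facing the robot until the catch lets go, then take the hand away so the spring pops the lid ajar by itself. Then push the lid back from beneath that edge, past upright, until it rests fully open on its stop, and let go of it. Leave the narrower bin shut, do not force the lid, and do not pick up, knock or shift anything else on the counter.

Things in the scene. Friction and masses are not known exactly. Their poses are not given: they have to be found in the camera images.
- wide_bin: The wide bin: fixed white open box, 140 (x) by 220 (y) by 100 mm tall, under a light-wood lid 150 by 220 by 12 mm. Origin: centre of its underside, on the counter. Its own -x side faces the robot (turned up to 0.2 rad); the hinge is along its +x side. Shut, the lid lies level 9 mm above the walls, its top 121 mm above the counter, and overhangs the -x wall by 10 mm
- wide_bin_edge (a point): Midpoint of the upper -x (robot-side, free) edge of the wide lid; it moves with the lid, its z axis is the lid's upward normal. 145 mm from the hinge axis; the lid is 12 mm thick below it
- wide_bin_hinge (a point): Midpoint of the wide lid's hinge axis, which runs along the bin's own y, 65 mm to +x of the bin's centre, 112 mm above the counter. Axes are the bin's
- wide_bin_strike (a point): Lower end of the steel strike, 14 by 18 mm in plan, that hangs 32 mm below the wide lid, 115 mm from the hinge axis and 78 mm from the lid's middle towards the bin's own -y end; moves with the lid. Pushing the lid open near its middle keeps clear of it
- wide_bin_lid (a joint): Wide lid's angle (rad): 0 shut, negative pressed, positive open. Pressing at the free edge takes 2 to 3 N; the catch lets go about 5 mm down (-0.035), hard stop 9 mm down (-0.06). On release a spring lifts the lid to rest ajar at about 0.52 (edge about 70 mm up). Beyond, it swings freely: falls back to ajar if left before upright (1.57), falls open to its stop at 1.85 if left well past it
- narrow_bin: The narrow bin, of the same make, depth and height but 120 mm wide (y), fixed; leave it shut. Origin: centre of its underside. The two bins may stand either way round, left or right
- narrow_bin_edge (a point): Midpoint of the upper robot-side edge of the narrow lid
- narrow_bin_lid (a joint): Angle of the narrow lid (rad): 0 shut, same touch latch
- canister: Clear acrylic canister with steel lid, 104 mm across, 188 mm tall, loose; origin at centre of its underside
- spatula: Red silicone spatula lying on the counter, 260 mm long along its x, loose
- whisk: Wooden-handled whisk lying on the counter, about 245 mm long along its x, loose; origin under the handle
- shaker: Small steel shaker, 36 mm across, 78 mm tall, standing between the bins, loose; origin at centre of its underside
- cup: Steel measuring cup, 68 mm across, 45 mm tall, in front of the bins, loose; origin at centre of its underside
- bowl: White ceramic bowl, 170 mm across, 80 mm tall, loose; origin at centre of its underside
Not all that is in view belongs to the job. Leave any pink or yellow look-alike of the narrow_bin alone.

How it is judged:
By the outcome, as a careful person would: the job done as asked, in the order asked, and still so for the second after the job is handed in, with the robot touching nothing.
It also fails if it takes over 48 s, if anything falls off the work surface, if the arm or the gripper's body presses on something with over 40 N, if the wrist force passes 120 N, or if a joint passes its speed limit or range.

## Working session

There is one attempt and no reset: what is moved stays moved. The work goes in short steps, Python scripts to look and compute and a tool call to move; the robot and the scene stay as the last step left them, time stands still between calls to the robot, and variables do not carry over. Pictures are saved under pics/ and viewed, and the job is handed in when it is done.

Besides the shell and the picture viewer there is one more tool, called as name(argument=value, ...) on one line, values as JSON. drive_tool: Moves the arm, as the interface text tells. Its arguments: {"type":"object","properties":{"commands":{"type":"string"},"newtons":{"type":"number"}},"required":["commands"]}

```bash
mkdir -p pics; ls; cat > h.py <<'E'
import numpy as np, cv2
from station import ctrl
from scipy.spatial.transform import Rotation as R
def ray(info,u,v):
    K=np.array(info["K"]);k1=info["k1"];T=np.array(info["T"])
    xd=(u-K[0,2])/K[0,0];yd=(v-K[1,2])/K[1,1]
    x,y=xd,yd
    for _ in range(20):
        s=1+k1*(x*x+y*y);x,y=xd/s,yd/s
    return T[:3,3],T[:3,:3]@np.array([x,y,1.0])
def on_plane(info,u,v,z):
    o,d=ray(info,u,v);return o+d*(z-o[2])/d[2]
def at_depth(info,u,v,dep):
    o,d=ray(info,u,v);return o+d*dep
def proj(info,p):
    K=np.array(info["K"]);T=np.array(info["T"])
    c=T[:3,:3].T@(np.array(p)-T[:3,3]);x,y=c[0]/c[2],c[1]/c[2];s=1+info["k1"]*(x*x+y*y)
    return K[0,0]*x*s+K[0,2],K[1,1]*y*s+K[1,2]
E
python3 - <<'E'
from h import *
np.set_printoptions(precision=3,suppress=True)
for n in ("top","side"):
    i=ctrl.camera_info(n);im,d=ctrl.get_image(n)
    np.savez(f"{n}0.npz",im=im,d=d);cv2.imwrite(f"pics/{n}0.png",im)
    print(n,i)
print(ctrl.get_obs(),ctrl.grip_point_offset)
E
```

```text
pics
top {'K': array([[436.172,   0.   , 330.213],
       [  0.   , 436.172, 236.897],
       [  0.   ,   0.   ,   1.   ]]), 'k1': -0.0896900603566369, 'T': array([[ 0.001, -0.992,  0.127,  0.388],
       [-1.   , -0.001,  0.   , -0.008],
       [-0.   , -0.127, -0.992,  1.144],
       [ 0.   ,  0.   ,  0.   ,  1.   ]])}
side {'K': array([[496.281,   0.   , 321.822],
       [  0.   , 496.281, 234.039],
       [  0.   ,   0.   ,   1.   ]]), 'k1': -0.07600661290639714, 'T': array([[ 0.903, -0.344,  0.259,  0.202],
       [-0.43 , -0.698,  0.572, -0.711],
       [-0.016, -0.628, -0.778,  1.084],
       [ 0.   ,  0.   ,  0.   ,  1.   ]])}
{'t': 0.1, 'q': array([ 1.146,  0.053,  1.614, -0.   ,  1.476, -0.119]), 'dq': array([ 0.   , -0.001, -0.001, -0.003,  0.   , -0.   ]), 'effort': array([  0.001, -39.49 , -37.136,  -0.   ,   0.004,  -0.   ]), 'tool_pos': array([0.188, 0.595, 0.23 ]), 'tool_rot': array([ 0.239,  1.558, -0.241]), 'contact_force': array([ 0.424,  0.55 , -1.002]), 'wrist_torque': array([ 0.005, -0.03 , -0.031]), 'opening': 0.08543537663804239} 0.0187
```

View pics/top0.png

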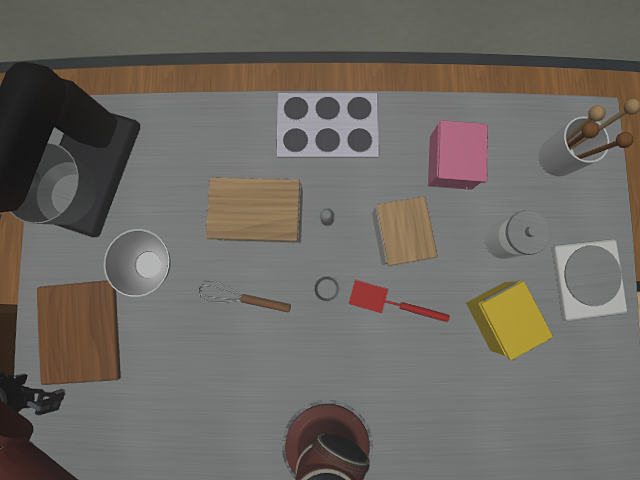

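View pics/side0.png

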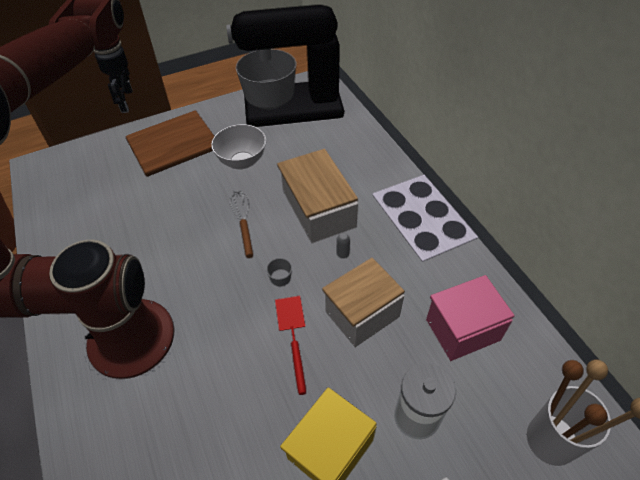

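The top view shows two wooden-lidded boxes, at (254,209) and at (406,230). The board at (78,332) is flat and the pink and yellow boxes are decoys. The left box looks wider along y, so it fits wide_bin. I'll measure the lid and check it in a crop.

```bash
python3 - <<'E'
from h import *
np.set_printoptions(precision=4,suppress=True)
i=ctrl.camera_info("top");z=np.load("top0.npz");im=z["im"];d=z["d"]
hsv=cv2.cvtColor(im,cv2.COLOR_BGR2HSV)
print(hsv[209,254],hsv[230,406])
m=cv2.inRange(hsv,(8,60,90),(22,200,255))
m[:165]=0; m[275:]=0; m[:,:190]=0; m[:,450:]=0
m=cv2.morphologyEx(m,cv2.MORPH_OPEN,np.ones((3,3)))
cs,_=cv2.findContours(m,cv2.RETR_EXTERNAL,cv2.CHAIN_APPROX_NONE)
crop=cv2.resize(im[165:320,190:450],None,fx=3,fy=3,interpolation=cv2.INTER_CUBIC)
for c in cs:
    if cv2.contourArea(c)<500: continue
    P=np.array([on_plane(i,u,v,0.121)[:2] for u,v in c[:,0,:]]).astype(np.float32)
    r=cv2.minAreaRect(P);b=cv2.boxPoints(r)
    print("rect",r,"\n",b)
    mm=np.zeros_like(m);cv2.drawContours(mm,[c],-1,255,-1);mm=cv2.erode(mm,np.ones((9,9)))
    vs,us=np.nonzero(mm);Z=[at_depth(i,u,v,d[v,u])[2] for u,v in zip(us[::20],vs[::20])]
    print("z",np.median(Z),np.min(Z),np.max(Z))
    for p in b:
        u,v=proj(i,[p[0],p[1],.121]);cv2.circle(crop,(int((u-190)*3),int((v-165)*3)),4,(0,0,255),1)
cv2.imwrite("pics/crop.png",crop)
E
```

```text
[ 17  98 146] [ 17  97 142]
rect ((0.5351553559303284, -0.18881160020828247), (0.148875430226326, 0.11948502063751221), 10.065914154052734) 
 [[ 0.4514 -0.143 ]
 [ 0.4723 -0.2606]
 [ 0.6189 -0.2346]
 [ 0.598  -0.117 ]]
z 0.12139502821823944 0.11639079250013484 0.1250962895896195
rect ((0.587022602558136, 0.17839208245277405), (0.2185342162847519, 0.14953726530075073), 88.4377212524414) 
 [[0.5093 0.0712]
 [0.6588 0.0671]
 [0.6647 0.2856]
 [0.5153 0.2897]]
z 0.1218219521178725 0.11600966009777114 1.144167504088132
```

View pics/crop.png

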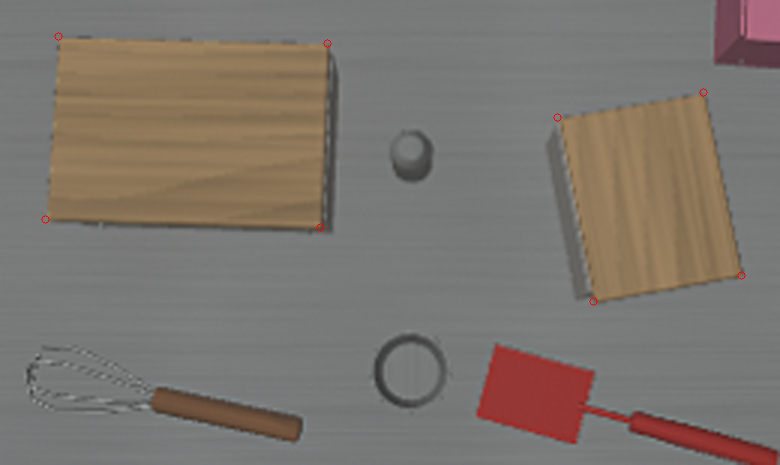

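Confirmed: the left lid measures 218 × 149.5 mm with its top at z ≈ 0.1215, so it is wide_bin (220 × 150 given). The right one measures 119 mm, so it is narrow_bin. The wide lid's free-edge midpoint is about (0.512, 0.180), with a yaw of about -0.027.

```bash
cat >> h.py <<'E'
EDGE=np.array([0.5123,0.1805,0.121]);YAW=-0.027
BX=np.array([np.cos(YAW),np.sin(YAW),0]);BY=np.array([-np.sin(YAW),np.cos(YAW),0])
HINGE=EDGE+0.145*BX-[0,0,.009]
def to(p):
    o=ctrl.get_obs();M=R.from_rotvec(o["tool_rot"]).as_matrix()
    return M.T@(np.array(p)-o["tool_pos"])/0.04
E
python3 - <<'E'
from h import *
np.set_printoptions(precision=3,suppress=True)
o=ctrl.get_obs();M=R.from_rotvec(o["tool_rot"]).as_matrix();print(M)
print("hinge",HINGE)
p=EDGE+0.008*BX+0.01*BY; p[2]=.2
print(p,to(p))
# z of things near path
i=ctrl.camera_info("side");z=np.load("side0.npz")
for u,v in [(240,130),(210,160)]: print(at_depth(i,u,v,z["d"][v,u]))
E
```

```text
[[-0.001  0.301  0.954]
 [-0.002  0.954 -0.301]
 [-1.    -0.002 -0.   ]]
hinge [0.657 0.177 0.112]
[0.521 0.19  0.2  ] [ 0.766 -7.156 10.98 ]
[0.492 0.549 0.059]
[ 0.371  0.525 -0.002]
```

drive_tool(commands="1 0 -0.6 0.9 -1;1 0 -1.2 1.8 -2;1 0 -1.8 2.7 -3.2;1 0 -2.4 3.6 -3.2;1 0 -3 4.5 -3.2;1 0 -3.6 5.4 -3.2;1 0 -4.2 6.3 -3.2;1 0 -4.6 7 -3.2", newtons=40)

```text
t: 0.77
tool_pos: [0.399, 0.3356, 0.2309]
tool_rot: [0.02, 1.571, -0.021]
contact_force: [0.6, 0.6, -1.1]
opening: 0.0001
```

```bash
python3 - <<'E'
from h import *
np.set_printoptions(precision=3,suppress=True)
o=ctrl.get_obs();M=R.from_rotvec(o["tool_rot"]).as_matrix();print(M,o["tool_pos"],o["q"],o["opening"])
p=EDGE+0.008*BX+0.01*BY; p[2]=.18
print(p,to(p))
E
```

```text
[[-0.     0.026  1.   ]
 [-0.     1.    -0.026]
 [-1.    -0.    -0.   ]] [0.399 0.336 0.231] [ 0.556 -0.198  1.851  0.     1.489 -0.988] 9.28926763626327e-05
[0.521 0.19  0.18 ] [ 1.272 -3.551  3.133]
```

drive_tool(commands="1 0 -0.7 0.6 0;1 0 -1.4 1.2 0;1 0 -2.1 1.8 0;1 0 -2.8 2.5 0;1 0.4 -3.5 3.1 0;1 0.9 -3.5 3.1 0;1 0.9 -3.5 3.1 0")

```text
t: 1.35
tool_pos: [0.5172, 0.192, 0.1904]
tool_rot: [0.022, 1.579, -0.025]
contact_force: [-0.8, 1.4, -0.6]
opening: -0.0001
```

```bash
python3 - <<'E'
from h import *
np.set_printoptions(precision=3,suppress=True)
p=EDGE+0.008*BX+0.01*BY; p[2]=.121
print(ctrl.get_obs(),to(p))
for n in ("side","top"):
    im,d=ctrl.get_image(n);cv2.imwrite(f"pics/{n}1.png",im[100:330,150:480] if n=="side" else im)
im,d=ctrl.get_image("wrist");cv2.imwrite("pics/w1.png",im)
im=cv2.imread("pics/side1.png");cv2.imwrite("pics/side1.png",cv2.resize(im,None,fx=2,fy=2))
E
```

```text
{'t': 1.35, 'q': array([ 0.22 , -0.088,  1.821,  0.   ,  1.417, -1.32 ]), 'dq': array([ 0.046, -0.031, -0.011,  0.011,  0.053,  0.005]), 'effort': array([ -1.406, -35.611, -41.201,  -0.118,  -0.485,  -0.043]), 'tool_pos': array([0.517, 0.192, 0.19 ]), 'tool_rot': array([ 0.022,  1.579, -0.025]), 'contact_force': array([-0.849,  1.362, -0.572]), 'wrist_torque': array([ 0.033,  0.022, -0.015]), 'opening': -6.963978863332188e-05} [ 1.735 -0.037  0.098]
```

View pics/side1.png

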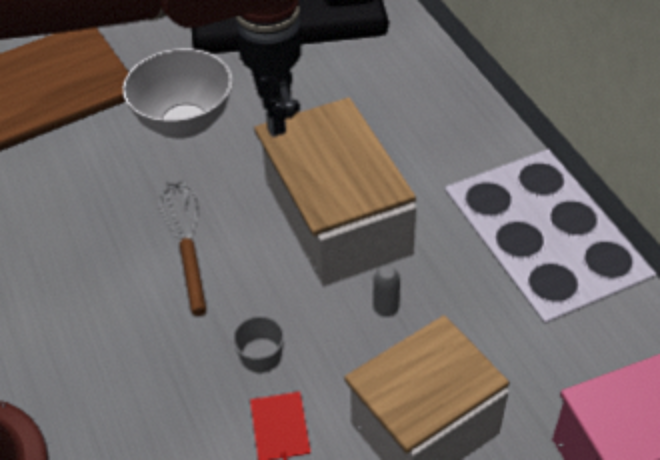

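View pics/w1.png

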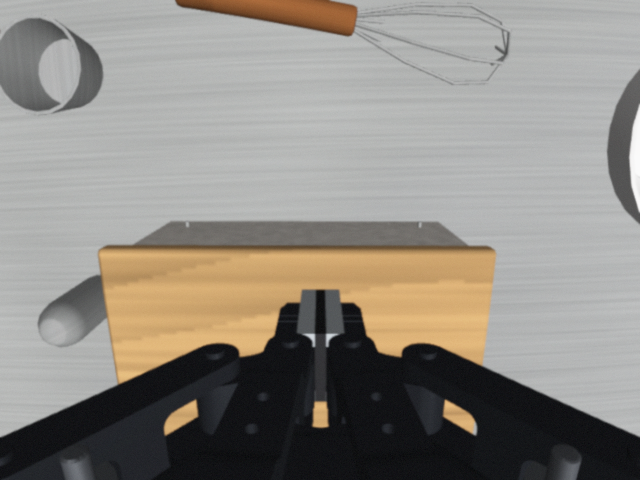

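```bash
python3 - <<'E'
from h import *
np.set_printoptions(precision=4,suppress=True)
i=ctrl.camera_info("wrist");o=ctrl.get_obs();print(i["T"],o["tool_pos"],o["tool_rot"],o["contact_force"])
for u,v in [(100,247),(310,247),(494,247)]: print(on_plane(i,u,v,.121))
p=EDGE+0.01*BX+0.01*BY; p[2]=.121
print(to(p))
E
```

```text
[[ 0.0255  0.9662  0.2564  0.4523]
 [ 0.9997 -0.0247 -0.0064  0.1968]
 [ 0.0001  0.2565 -0.9665  0.3386]
 [ 0.      0.      0.      1.    ]] [0.5183 0.1948 0.1954] [ 0.0203  1.5715 -0.0202] [ 0.2726 -0.4093  0.2975]
[0.5098 0.0743 0.121 ]
[0.5127 0.1899 0.121 ]
[0.5153 0.29   0.121 ]
[ 1.8587 -0.1114  0.1102]
```

Edge from the wrist camera is (0.5127, 0.190), within 1 mm of the top view. Descending to just above the lid.

drive_tool(commands="1 0.5 -0.1 0.1 0;1 1 -0.1 0.1 0;1 1.4 -0.1 0.1 0;1 1.65 -0.1 0.1 0;1 1.65 -0.1 0.1 0;1 1.65 -0.1 0.1 0;1 1.65 -0.1 0.1 0;1 1.65 -0.1 0.1 0")

```text
t: 2.17
tool_pos: [0.5237, 0.1907, 0.1312]
tool_rot: [0.021, 1.568, -0.02]
contact_force: [-0.2, -0.1, -0.6]
opening: 0.0001
```

drive_tool(commands="1 0.05 0 0 0;1 0.1 0 0 0;1 0.15 0 0 0;1 0.2 0 0 0;1 0.22 0 0 0;1 0.25 0 0 0;1 0.25 0 0 0;1 0.25 0 0 0")

```text
t: 2.83
tool_pos: [0.5227, 0.1902, 0.1194]
tool_rot: [0.021, 1.571, -0.021]
contact_force: [-0.9, -0.7, 1.8]
opening: 0.0
```

drive_tool(commands="1 0.02 0 0 0;1 0.04 0 0 0;1 0.06 0 0 0;1 0.06 0 0 0;1 0.06 0 0 0;1 0.06 0 0 0")

```text
t: 3.33
tool_pos: [0.5226, 0.1902, 0.1168]
tool_rot: [0.021, 1.571, -0.021]
contact_force: [-2.9, 0.5, 3.6]
opening: 0.0001
```

drive_tool(commands="1 0.02 0 0 0;1 0.03 0 0 0;1 0.04 0 0 0;1 0.05 0 0 0;1 0.05 0 0 0;1 0.05 0 0 0")

```text
t: 3.83
tool_pos: [0.5226, 0.1902, 0.1148]
tool_rot: [0.021, 1.571, -0.021]
contact_force: [-3.4, 0.2, 3.3]
opening: -0.0002
```

drive_tool(commands="1 0.02 0 0 0;1 0.025 0 0 0;1 0.025 0 0 0;1 -0.85 0 -0.5 0;1 -1.6 0 -1.1 0;1 -2.2 0 -1.8 0;1 -2.5 0 -2.5 0;1 -2.5 0 -2.5 0")

```text
t: 4.5
tool_pos: [0.422, 0.1938, 0.2187]
tool_rot: [0.022, 1.564, -0.018]
contact_force: [0.9, 0.9, -0.3]
opening: 0.0003
```

drive_tool(commands="1 0 0 0 0;1 0 0 0 0;1 0 0 0 0;1 0 0 0 0;1 0 0 0 0;1 0 0 0 0")

```text
t: 5.0
tool_pos: [0.4229, 0.1927, 0.214]
tool_rot: [0.021, 1.572, -0.022]
contact_force: [-0.4, -0.3, 0.3]
opening: 0.0001
```

```bash
python3 - <<'E'
from h import *
np.set_printoptions(precision=4,suppress=True)
o=ctrl.get_obs();print(o["tool_pos"],o["contact_force"])
im,d=ctrl.get_image("side");np.savez("side2.npz",im=im,d=d);cv2.imwrite("pics/side2.png",cv2.resize(im[100:330,150:480],None,fx=2,fy=2))
im,d=ctrl.get_image("wrist");np.savez("w2.npz",im=im,d=d,T=ctrl.camera_info("wrist")["T"]);cv2.imwrite("pics/w2.png",im)
E
```

```text
[0.4229 0.1927 0.214 ] [-0.4174 -0.3008  0.3321]
```

View pics/side2.png

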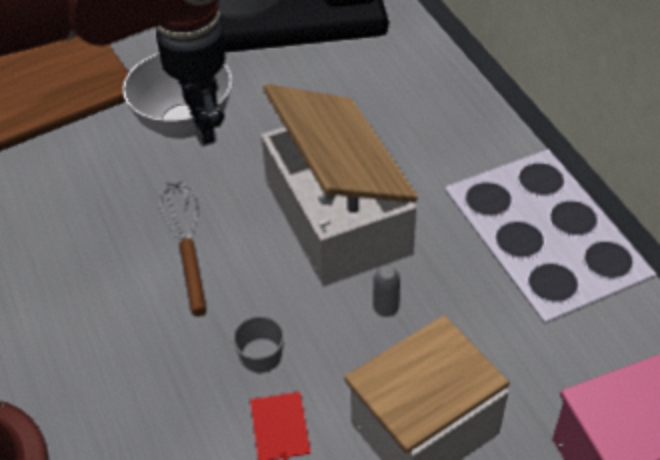

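View pics/w2.png

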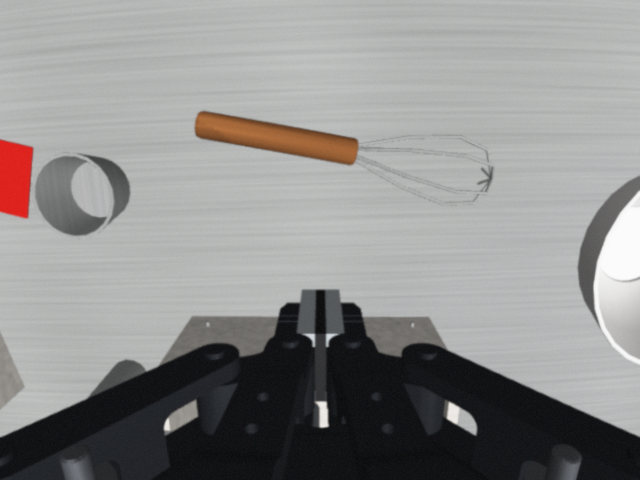

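The side view shows the wide lid ajar, with its lower free corner at about crop (330,193). The narrow lid is still shut and the shaker, cup and whisk have not moved. Next I'll measure the angle of the lid plane.

```bash
cat >> h.py <<'E'
def lid_angle(npz):
    i=ctrl.camera_info("side");z=np.load(npz);im=z["im"];d=z["d"]
    hsv=cv2.cvtColor(im,cv2.COLOR_BGR2HSV);m=cv2.inRange(hsv,(8,60,60),(22,200,255))
    P=[]
    for v,u in zip(*np.nonzero(m)):
        if d[v,u]>0:
            p=at_depth(i,u,v,d[v,u]);q=p-HINGE
            if abs(q@BY)<.12 and -.16<q@BX<.08 and p[2]>.1 : P.append([q@BX,q@BY,q[2]])
    P=np.array(P);c=np.median(P,0);u,s,vt=np.linalg.svd(P-P.mean(0),full_matrices=False);n=vt[2]
    return P,n
E
python3 - <<'E'
from h import *
np.set_printoptions(precision=4,suppress=True)
P,n=lid_angle("side2.npz");n=n*np.sign(n[2]);print(len(P),n,"theta",np.arctan2(n[0],n[2]),P.min(0),P.max(0))
for th in (.52,.8,1.1,1.4,1.57,1.75,1.85):
    print(th,HINGE[[0,2]]+.145*np.array([-np.cos(th),np.sin(th)])-.003*np.array([np.sin(th),np.cos(th)]))
print(HINGE)
E
```

```text
2233 [ 0.4927 -0.0019  0.8702] theta 0.5152344297494876 [-0.125  -0.1135  0.0021] [0.0096 0.1111 0.0819]
0.52 [0.5299 0.1814]
0.8 [0.5541 0.2139]
1.1 [0.5888 0.2399]
1.4 [0.6296 0.2544]
1.57 [0.6541 0.257 ]
1.75 [0.6801 0.2552]
1.85 [0.6943 0.2522]
[0.6572 0.1766 0.112 ]
```

Lid angle is 0.515, as expected (0.52 given). Next the fingertips go just in front of and below the lifted edge.

drive_tool(commands="1 0.4 0 0.3 0;1 0.8 0 0.7 0;1 1.2 0 1.2 0;1 1.2 0 1.6 0;1 1.2 0 1.9 0;1 1.2 0 2 0;1 1.2 0 2 0;1 1.2 0 2 0")

```text
t: 5.77
tool_pos: [0.5025, 0.1907, 0.1669]
tool_rot: [0.021, 1.571, -0.021]
contact_force: [0.8, -0.4, -0.6]
opening: 0.0002
```

drive_tool(commands="1 0 0 0 0;1 0 0 0 0;1 0 0 0 0")

```text
t: 6.02
tool_pos: [0.5023, 0.1908, 0.1671]
tool_rot: [0.021, 1.57, -0.02]
contact_force: [0.0, -0.1, 0.2]
opening: 0.0001
```

```bash
cat > st.py <<'E'
from h import *
import sys
np.set_printoptions(precision=4,suppress=True)
n=sys.argv[1]
o=ctrl.get_obs();print(o["tool_pos"],o["contact_force"])
im,d=ctrl.get_image("side");np.savez(f"side{n}.npz",im=im,d=d);cv2.imwrite(f"pics/side{n}.png",cv2.resize(im[60:330,150:480],None,fx=2,fy=2))
im,d=ctrl.get_image("wrist");cv2.imwrite(f"pics/w{n}.png",im)
E
python3 st.py 3
```

```text
[0.5023 0.1908 0.1671] [ 0.0388 -0.1078  0.1653]
```

View pics/side3.png

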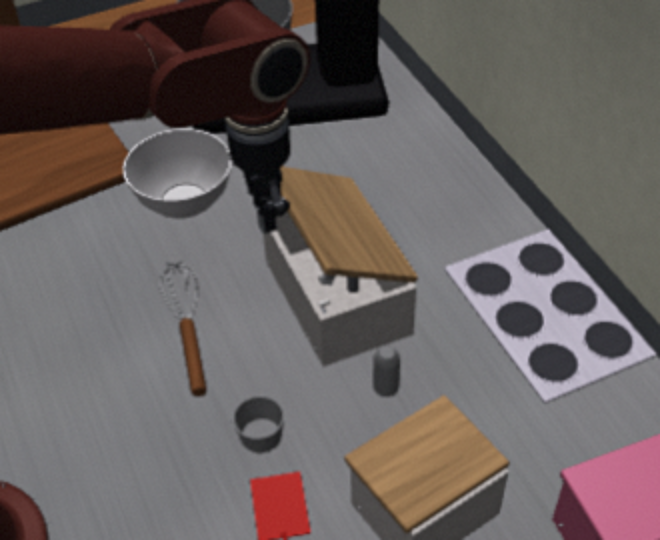

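View pics/w3.png

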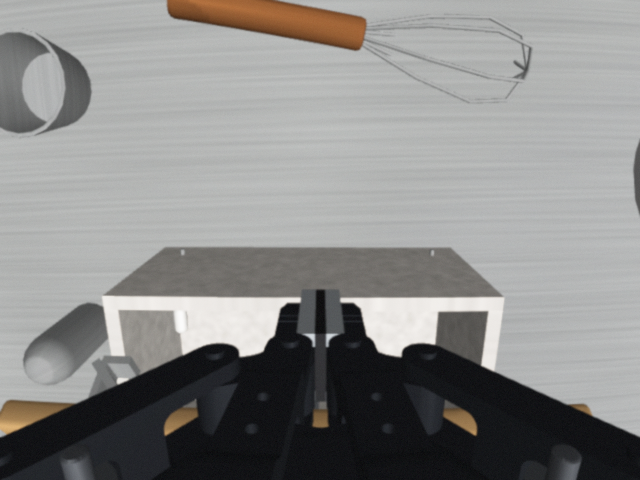

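The wrist view shows the fingertips at (320,300), in front of the box. The lid edge lies behind and above them at row ~405, and the strike at (115,370) is well to one side. Now I'll approach until contact.

drive_tool(commands="1 0 0 0.1 0;1 0 0 0.2 0;1 0 0 0.3 0;1 0 0 0.35 0;1 0 0 0.4 0;1 0 0 0.4 0;1 0 0 0.4 0")

```text
t: 6.7
tool_pos: [0.5188, 0.1903, 0.1668]
tool_rot: [0.021, 1.571, -0.021]
contact_force: [-0.1, 0.2, -0.8]
opening: -0.0002
```

drive_tool(commands="1 0 0 0.06 0;1 -0.08 0 0.14 0;1 -0.18 0 0.22 0;1 -0.28 0 0.3 0;1 -0.38 0 0.38 0;1 -0.5 0 0.48 0;1 -0.5 0 0.48 0")

```text
t: 7.28
tool_pos: [0.5368, 0.1899, 0.189]
tool_rot: [0.02, 1.575, -0.021]
contact_force: [-11.6, -1.3, 8.2]
opening: -0.0001
```

```bash
python3 st.py 4; python3 -c "
from h import *
P,n=lid_angle('side4.npz');n*=np.sign(n[2]);print(len(P),n,np.arctan2(n[0],n[2]))"
```

```text
[0.5368 0.1899 0.189 ] [-11.5949  -1.316    8.1644]
1485 [ 0.8131111  -0.07514074  0.57723844] 0.9534480321497979
```

View pics/side4.png

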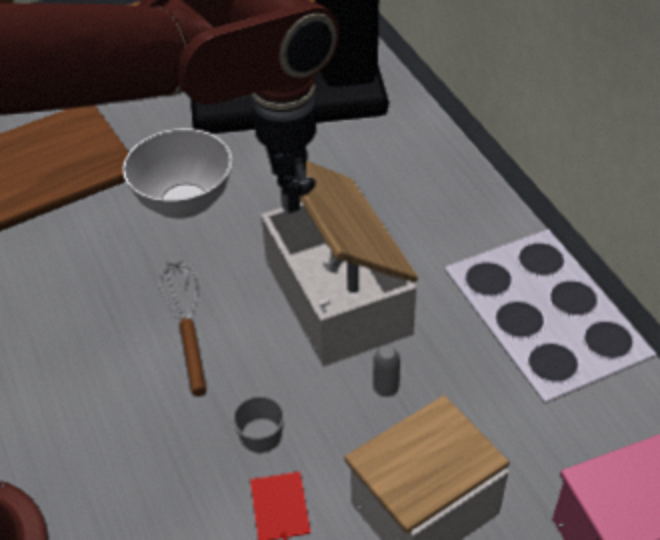

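Force jumped to 11.6 N along -x and 8 N up: the lid edge is sliding up the finger with friction, so I should lead with upward motion. First, the angle again without the finger in the fit.

```bash
cat >> h.py <<'E'
def lid2(npz):
    P,_=lid_angle(npz);P=P[(P[:,1]<-.02)]
    n=np.linalg.svd(P-P.mean(0),full_matrices=False)[2][2];r=np.abs((P-P.mean(0))@n)
    P=P[r<.004];n=np.linalg.svd(P-P.mean(0),full_matrices=False)[2][2];n=n*np.sign(n[0])
    th=np.arctan2(n[0],n[2]);c=HINGE[[0,2]]+.145*np.array([-np.cos(th),np.sin(th)])-.003*np.array([np.sin(th),np.cos(th)])
    print(len(P),n,"th",th,"corner",c,P.min(0),P.max(0))
E
python3 -c "
from h import *
np.set_printoptions(precision=4,suppress=True)
lid2('side3.npz');lid2('side4.npz')"
```

```text
979 [ 0.4993 -0.0027  0.8664] th 0.5227933093479991 corner [0.5301 0.1818] [-0.1232 -0.1128  0.0007] [ 0.0102 -0.0201  0.081 ]
747 [ 0.6474 -0.0032  0.7622] th 0.7041268335278917 corner [0.5448 0.2036] [-0.1084 -0.1118 -0.0007] [ 0.0113 -0.0202  0.1028]
```

drive_tool(commands="1 -0.1 0 0 0;1 -0.22 0 0.1 0;1 -0.34 0 0.21 0;1 -0.46 0 0.34 0;1 -0.58 0 0.47 0;1 -0.68 0 0.62 0;1 -0.78 0 0.76 0;1 -0.78 0 0.76 0")

```text
t: 8.05
tool_pos: [0.5704, 0.189, 0.2195]
tool_rot: [0.022, 1.567, -0.021]
contact_force: [-0.9, -0.2, 1.3]
opening: 0.0
```

```bash
python3 st.py 5; python3 -c "
from h import *
np.set_printoptions(precision=4,suppress=True)
lid2('side5.npz')"
```

```text
[0.5704 0.189  0.2195] [-0.8541 -0.2273  1.3093]
281 [ 0.8422 -0.0073  0.5391] th 1.00143415848057 corner [0.5766 0.2325] [-0.0731 -0.1099  0.0025] [ 0.0098 -0.0203  0.129 ]
```

View pics/side5.png

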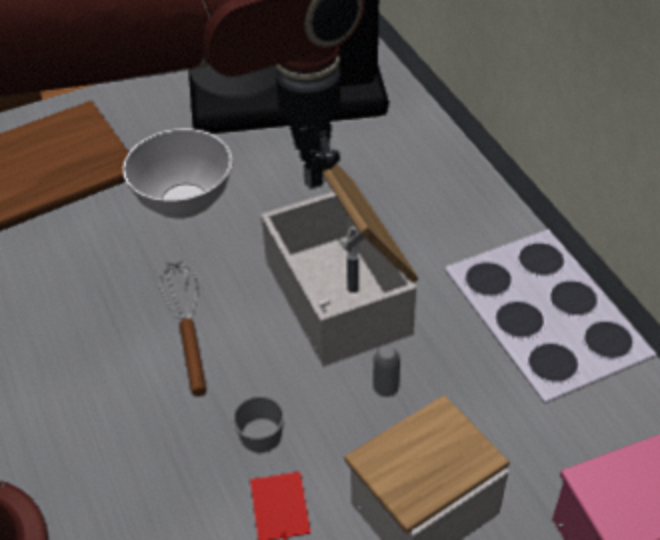

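drive_tool(commands="1 -0.12 0 0.15 0;1 -0.22 0 0.3 0;1 -0.34 0 0.6 0;1 -0.46 0 0.95 0;1 -0.55 0 1.3 0;1 -0.6 0 1.6 0;1 -0.6 0 1.6 0;1 -0.6 0 1.6 0")

```text
t: 8.82
tool_pos: [0.6329, 0.1872, 0.2421]
tool_rot: [0.021, 1.57, -0.021]
contact_force: [-0.2, -0.2, -0.3]
opening: 0.0001
```

```bash
python3 st.py 6; python3 -c "
from h import *
np.set_printoptions(precision=4,suppress=True)
lid2('side6.npz')"
```

```text
[0.6329 0.1872 0.2421] [-0.2427 -0.2018 -0.2567]
80 [0.998  0.0048 0.0623] th 1.5084890738344146 corner [0.6452 0.2565] [-0.0091 -0.1121 -0.0032] [ 0.0088 -0.0203  0.1482]
```

View pics/side6.png

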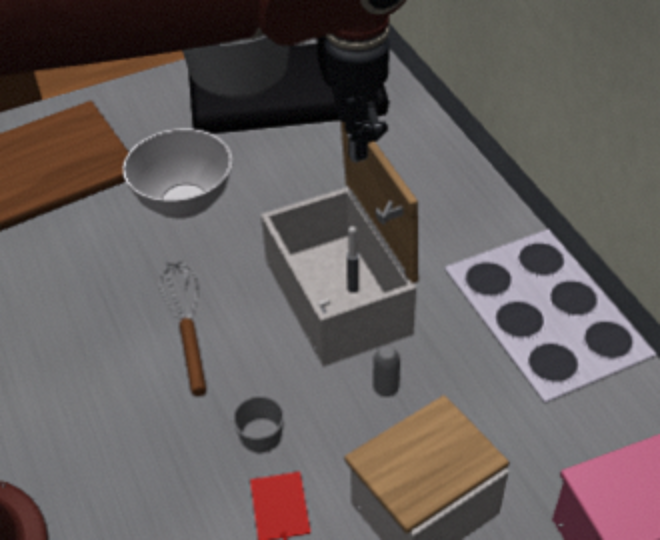

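The lid is near upright. I'll push gently past it, slowly, then back off.

drive_tool(commands="1 0 0 0.12 0;1 0 0 0.24 0;1 0 0 0.36 0;1 0 0 0.48 0;1 0 0 0.6 0;1 0 0 0.7 0;1 0 0 0.8 0;1 0 0 0.8 0")

```text
t: 9.58
tool_pos: [0.665, 0.1863, 0.2419]
tool_rot: [0.021, 1.571, -0.021]
contact_force: [-0.0, -0.2, -0.5]
opening: 0.0001
```

drive_tool(commands="1 0 0 0 0;1 0 0 0 0;1 0 0 0 0;1 0 0 0 0")

```text
t: 9.92
tool_pos: [0.6641, 0.1865, 0.2422]
tool_rot: [0.021, 1.571, -0.021]
contact_force: [-0.8, 0.2, -0.4]
opening: -0.0001
```

```bash
python3 st.py 7; python3 -c "
from h import *
np.set_printoptions(precision=4,suppress=True)
lid2('side7.npz')"
```

```text
[0.6641 0.1865 0.2422] [-0.7752  0.1768 -0.4039]
571 [ 0.9667  0.0041 -0.2559] th 1.8295456701495336 corner [0.6914 0.2529] [ 0.0022 -0.1122  0.0047] [ 0.0371 -0.0203  0.1376]
```

View pics/side7.png

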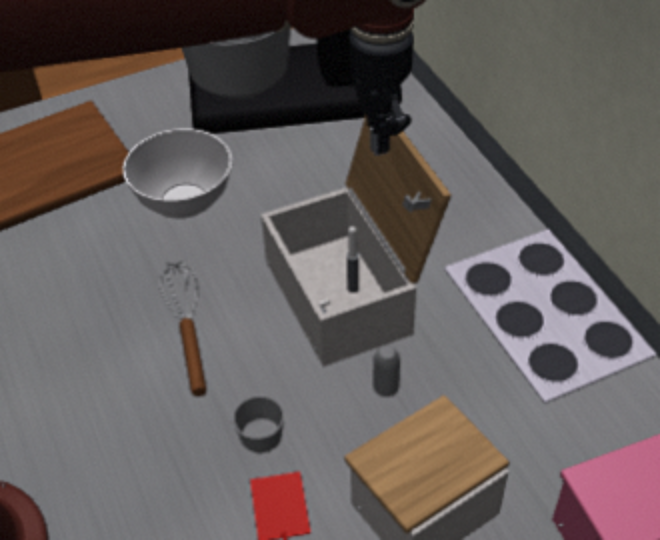

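Lid angle is about 1.83, at its stop (1.85) and already clear of the fingers. Backing away toward the robot.

drive_tool(commands="1 0 0 -0.5 0;1 -0.2 0 -1.2 0;1 -0.6 0 -2 0;1 -1 0 -2.8 0;1 -1 0 -3.5 0;1 -1 0 -4 0;1 -1 0 -4 0;1 -1 0 -4 0")

```text
t: 10.68
tool_pos: [0.5039, 0.1909, 0.2827]
tool_rot: [0.021, 1.569, -0.02]
contact_force: [0.6, -0.9, 0.1]
opening: 0.0005
```

drive_tool(commands="1 0 0 0 0;1 0 0 0 0;1 0 0 0 0;1 0 0 0 0;1 0 0 0 0;1 0 0 0 0")

```text
t: 11.18
tool_pos: [0.5046, 0.1906, 0.2818]
tool_rot: [0.021, 1.571, -0.021]
contact_force: [-0.3, 0.2, 0.2]
opening: -0.0
```

```bash
python3 st.py 8; python3 -c "
from h import *
np.set_printoptions(precision=4,suppress=True)
lid2('side8.npz')
a=np.load('side0.npz')['im'];b=np.load('side8.npz')['im']
i=ctrl.camera_info('side')
# displacement of objects side view by template match
for n,(u,v,w) in dict(whisk=(243,222,34),cup=(280,271,16),shaker=(343,245,12),spat=(292,345,48),narrow=(364,300,42),canister=(427,395,34),bowl=(239,146,28)).items():
    t=a[v-w:v+w,u-w:u+w];s=b[v-w-8:v+w+8,u-w-8:u+w+8];r=cv2.matchTemplate(s,t,cv2.TM_CCOEFF_NORMED);_,m,_,l=cv2.minMaxLoc(r);print(n,l[0]-8,l[1]-8,round(m,3))
im,d=ctrl.get_image('top');cv2.imwrite('pics/top8.png',im)
"
```

```text
[0.5046 0.1906 0.2818] [-0.3426  0.2461  0.2407]
182 [ 0.98    0.024  -0.1973] th 1.7694915683436085 corner [0.6829 0.2547] [ 0.013  -0.1127  0.041 ] [ 0.0268 -0.0206  0.0998]
whisk 0 0 0.992
cup 0 0 0.998
shaker 0 0 0.998
spat 0 0 0.997
narrow 0 0 0.997
canister 0 0 0.993
bowl 0 0 0.998
```

View pics/side8.png

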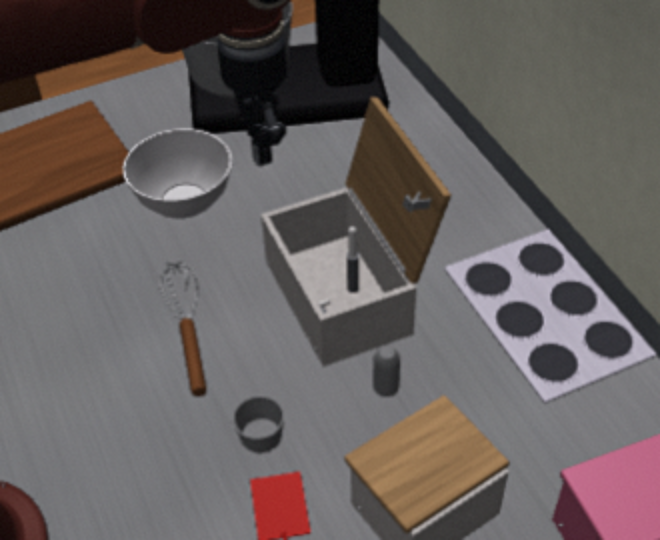

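View pics/top8.png

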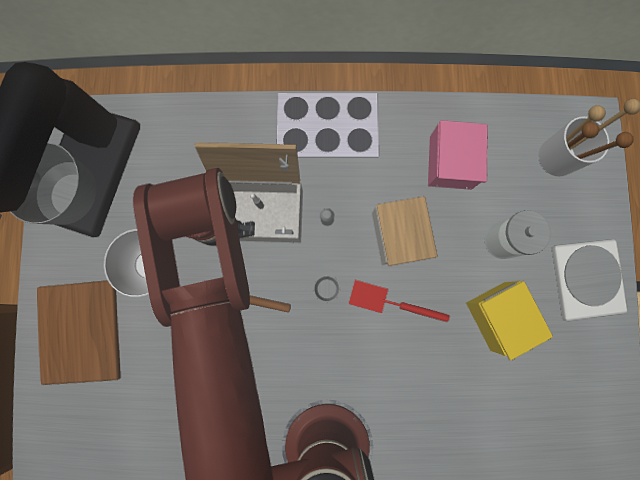

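The lower side8 fit (1.77) used only 182 points, so I'll check it against the lid's corner pixels.

```bash
python3 -c "
from h import *
np.set_printoptions(precision=2,suppress=True)
a=cv2.cvtColor(np.load('side7.npz')['im'],6);b=cv2.cvtColor(np.load('side8.npz')['im'],6)
t=a[145:205,345:380];r=cv2.matchTemplate(b[137:213,337:388],t,5);print('lid shift',[x-8 for x in cv2.minMaxLoc(r)[3]],r.max())
i=ctrl.camera_info('side')
for th in (1.7,1.77,1.83,1.85):
  for s in (-.11,.11):
    e=HINGE+.145*(-np.cos(th)*BX+np.array([0,0,np.sin(th)]))+s*BY
    n=np.sin(th)*BX+np.array([0,0,np.cos(th)])
    print(th,s,[((np.array(proj(i,e+k*n))-[150,60])*2) for k in (.009,-.003)])
im=b[105:175,315:385];cv2.imwrite('pics/c8.png',cv2.resize(np.load('side8.npz')['im'][100:180,310:390],None,fx=7,fy=7,interpolation=2))
"
```

```text
lid shift [0, 0] 0.99839145
1.7 -0.11 [array([435.3 , 195.69]), array([426.71, 197.52])]
1.7 0.11 [array([360.67,  95.98]), array([352.67,  97.33])]
1.77 -0.11 [array([442.36, 194.78]), array([433.96, 196.07])]
1.77 0.11 [array([367.28,  95.47]), array([359.42,  96.28])]
1.83 -0.11 [array([448.24, 194.37]), array([440.04, 195.18])]
1.83 0.11 [array([372.83,  95.38]), array([365.12,  95.74])]
1.85 -0.11 [array([450.16, 194.31]), array([442.04, 194.97])]
1.85 0.11 [array([374.64,  95.42]), array([366.99,  95.63])]
```

View pics/c8.png

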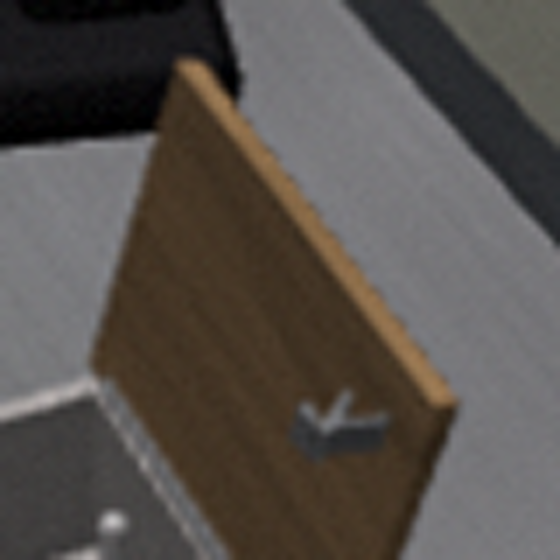

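The free corner, at crop (450,196), matches the prediction for 1.85 (450,194). The lid hasn't moved since I let go (shift of 0 px), and the hand is well clear.

```bash
python3 -c "
from h import *
print(ctrl.finish_job())"
```

```text
the job is handed in; nothing more can be done
None
```

The wide bin's lid is open and resting on its stop, and I handed the job in at about 11.5 s of the 48 s allowed.

- **Identifying the bin:** The left wooden lid measured 218 × 149.5 mm, which fits the wide bin; the right one is 119 mm wide.
- **Opening it:** I pressed near the robot-side edge with shut fingertips, with 3–4 N measured on the last readings. I then pulled the hand clear and the lid popped ajar to 0.52 rad. From there I pushed it back with the fingertips reaching below its raised edge, past upright, and it fell onto its stop.

**Last checks**
- **Lid angle:** The lid's corner in the side view matches 1.85 rad, and it did not move after I let go. An earlier plane fit gave 1.83.
- **Other objects:** The narrow bin is shut. The whisk, cup, shaker, spatula, canister and bowl show no shift in the side view.
- **Robot:** The hand ended about 0.2 m from the lid, with no contact force beyond noise.

**What disagreed or went less smoothly**
- One late plane fit gave 1.77 rad, but it used only 182 points, so I set it aside in favour of the corner check.
- Early in the push the force briefly rose to about 14 N because the lid edge was rubbing up the finger. I led with more upward motion and it dropped to about 1 N.

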